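# Pin the microscope stage for transport

## Robot

A 7-joint arm with a two-finger parallel gripper is mounted at the origin on the work surface. World frame = base frame: x ahead of the robot, y to its left, z up, the work surface at z = 0. Lengths are in mm, angles in degrees, forces in N, time in s.
With the tool pointing down it reaches from about 425 to 875 mm from the base axis. Payload 4.7 kg.
Tool frame: the origin (TCP) lies at the centre of the arm's flange, where the gripper is bolted on; the fingertips stand 173 mm ahead of it and the grasp point (between the pads) lies 155 mm ahead of it (grip_depth is the distance from the TCP to the grasp point, in mm); z points along the fingers, y is the direction in which the jaws open and shut (so a half turn about z gives the same grasp; the last joint's range is limited). The gripper opens to 85 mm and grips with 20 to 120 N. Pads are 22 mm wide; open, the fingers measure 114 mm over their backs; the gripper's body (76 mm by 85 mm) begins 54 mm behind the grasp point. The pads swing forward as they close: fully open they stand 13 mm farther back than shut.
Start: joints at [72.542, 18.392, -4.016, 83.108, 1.295, 78.541, -3.26], TCP at [203.711, -617.259, 404.749] pointing down, gripper open.
Joint ranges: [-163.93, 163.93], [-17.29, 119.83], [-79.2, 71.16], [3.27, 140.29], [-89.18, 269.18], [5.43, 117.66], [-154.24, 154.24]. Speed limits (degrees/s): [147.25, 147.25, 180, 180, 180, 180, 180].

## Interface

Orientations are given as [roll, pitch, yaw] about the fixed x, y, z axes, in that order (R = Rz(yaw) Ry(pitch) Rx(roll)).
In Python, from cell import * gives the robot as it stands. Calls block until the motion is done:
- goto(position, orientation): joint-space move of the TCP to a pose.
- movel(position, max_speed=150, rotation=None): straight line of the TCP; rotation=None keeps the orientation; max_speed is the mean speed in mm/s.
- move_joints(angles): joint-space move.
- open_jaws() and close(grip_force=None): open the fingers fully, or close them until they stop; grip_force is the grip in N (None keeps the last).
- pause(seconds).
- inverse_kinematics(position, orientation): joint angles nearest the present ones, or None.
- state(): the state.
- grab_frame(name): name is "scene" or "top" or "wrist"; returns a dict with "pixels" (480x640x3 uint8, blue, green, red), "range_z" (480x640 float32, mm along the optical axis (not along the pixel's ray), 0 where there is no reading), "fx", "fy", "cx", "cy" (pixels), "k1" (the pictures are not rectified: a ray, as slopes to the right and down, at radius r is drawn at 1 + k1 r^2 times it, then the intrinsics apply), "rvec" (rotation vector, rad) and "tvec" (3), from world to camera coordinates, as OpenCV has them. Camera axes: x right, y down, z forward; pixel columns grow to the right and rows downward; lengths in mm; the calibration is good to about 2 mm. A picture is of the moment at which its call begins.
A pose or a line that the arm cannot do raises IKError and nothing moves.
- sign_off(): hands the job in, once; it reports no verdict.
The state is a dict: "clock": time; "joint_positions": joint angles; "qvel": joint speeds; "tau": joint torques, N m; "tcp_pos": TCP position; "ee_rot": TCP orientation; "contact_force": force on the tool from outside, world axes, zero at the start; "moment": the same for the moment, N m; "width": finger opening in mm.
Only numpy, scipy, OpenCV 4.12 (cv2) and the standard library are available. Lean on these libraries where they do the work, as an engineer would, in place of code of your own. Each camera call takes 0.05 s, during which the arm holds its last target. There are 200 camera calls.

## Task

Lock the microscope's sliding stage for transport: draw the tapered locking pin out of its tool block, put it point down into the hole in the stage's top plate, feel for the hidden bush below, moving the stiff sliding plates along with the pin, and ease the pin down so that its taper pulls the plates into line, until its collar sits flush on the top plate; then let go of it. Be gentle: never knock or force the pin hard against the stage, and leave the other things on the bench where they are.

Things in the scene. Friction and masses are not known exactly. Their poses are not given: they have to be found in the camera images.
- pin: Greased steel locking pin, 122 mm long, 120 g, upright in the tool block. Origin at the centre of its point (lower end), z up its axis. The blunt point is 14 mm across, 15 mm at z = 2 mm, tapering out to 20 mm at z = 38 mm; plain 20 mm shank to z = 70 mm, 32 mm collar from 70 to 76 mm, round dark handle, 20 mm diameter, from 76 to 122 mm: grip it there. Its yaw means nothing.
- pin_collar (a point): Centre of the underside of the pin's collar, on the pin's axis 70 mm above the point. It must end on the top plate's upper face. In the tool block the collar rests on the block's top.
- tool_block: Fixed aluminium block 60 x 60 mm, 78 mm tall, origin at the centre of its underside. A vertical 23 mm hole, 75 mm deep, in the middle of its top holds the pin, which must be lifted straight up 75 mm to clear it. It may stand left or right of the robot, the stage on the other side.
- stage: Fixed white hollow mount, origin at the centre of its underside on the table, z up, 156 mm along x, 136 mm along y. It carries two sliding plates: an aluminium carriage (60 to 67 mm above the table) sliding along the mount's x, and on it the top plate, sliding along y. The job is spoilt if the contact forces of the pin on mount, plates and bush add up to over 60 N, squeezing and knocks included: feel downwards at 20 mm/s or slower.
- plate_hole (a point): Centre of the mouth of the 21 mm round hole in the dark top plate (170 x 140 x 8 mm), at its upper face, 76 mm above the table. It starts up to 2 mm either way from the mount's centre in x and y and moves with the plates, up to 14 mm each way. They slide stiffly (about 3 N each way) and stay where pushed. The carriage's hole is 21 mm in x, 47 mm in y.
- bush_nominal (a point): Point on the mount's centre line, 58 mm above the table, the height of the hidden steel bush's top face. The bush is fixed, 14 mm thick, with a 21 mm vertical hole right through and empty space below. It sits in an eccentric setting: its hole's centre lies 7 mm from this point, in a direction not known, so it must be felt for: off the hole the point meets steel; partly in it, yield to the sideways force.
- reagent_bottle: Glass reagent bottle, 60 mm diameter, 100 mm tall, blue cap; bystander, leave it. Origin at the centre of its underside.
- slide_box: Grey plastic slide box 60 x 85 x 32 mm; bystander, leave it. Origin at the centre of its underside.
- objective: Steel microscope objective, 28 mm diameter, 45 mm tall, upright; bystander, leave it. Origin at the centre of its underside.
- slide_tray: White open tray 120 x 90 x 25 mm; bystander, leave it. Origin at the centre of its underside.
Not all that is in view belongs to the job. What is shaped like the stage but green is not meant.

How it is judged:
By the outcome, as a careful person would: the job done as asked, in the order asked, and still so for the second after the job is handed in, with the robot touching nothing.
It also fails if it takes over 72 s, if anything falls off the work surface, if the arm or the gripper's body presses on something with over 40 N, if the wrist force passes 120 N, or if a joint passes its speed limit or range.

## Working session

There is one attempt and no reset: what is moved stays moved. The work goes in short steps, each a Python script; the robot and the scene stay as the last script left them, time stands still between calls to the robot, and variables do not carry over. Pictures are saved under pics/ and viewed, about 8 in all and at most 12, crops included, and the job is handed in when it is done.

```bash
ls; mkdir -p pics; python3 - <<'E'
from cell import *
import cv2
for n in("scene","top"):
    f=grab_frame(n); cv2.imwrite(f"pics/{n}0.png",f["pixels"]); print(n,{k:f[k] for k in f if k not in("pixels","range_z")})
s=state();print(s)
E
```

```text
pics
scene {'fx': 456.03435427251463, 'fy': 456.03435427251463, 'cx': 323.7950995938071, 'cy': 234.27847044378035, 'k1': 0.027625635853871917, 'rvec': array([ 1.43642218,  2.31817548, -0.74321887]), 'tvec': array([ 266.93081614, -345.04423427, 1566.21254627])}
top {'fx': 504.8272825381077, 'fy': 504.8272825381077, 'cx': 321.47169839995917, 'cy': 243.012611733888, 'k1': -0.028424520307047712, 'rvec': array([ 2.00678648, -2.22008413,  0.22676606]), 'tvec': array([ 33.64323185, 570.0306464 , 996.49624071])}
{'clock': 0.1, 'joint_positions': array([72.54153221, 18.43499734, -4.01526197, 83.1669849 ,  1.29401003,
       78.54134201, -3.2593168 ]), 'qvel': array([-0.05233194, -0.05115118, -0.00322227, -0.18241072, -0.01355525,
       -0.10322851, -0.01722435]), 'tau': array([ 1.93017222e-04, -4.94882691e+01, -3.83874848e-01, -3.15211165e+01,
        1.28991334e-02,  7.50594103e-03, -3.57755255e-05]), 'tcp_pos': array([ 203.64616699, -617.08605421,  403.73860623]), 'ee_rot': array([-1.79901851e+02,  4.55367057e-03,  1.82682757e+01]), 'contact_force': array([-0.24321131,  0.22847414,  0.13528158]), 'moment': array([ 0.02109608, -0.00980336, -0.07358924]), 'width': 85.37991463876219}
```

View pics/top0.png

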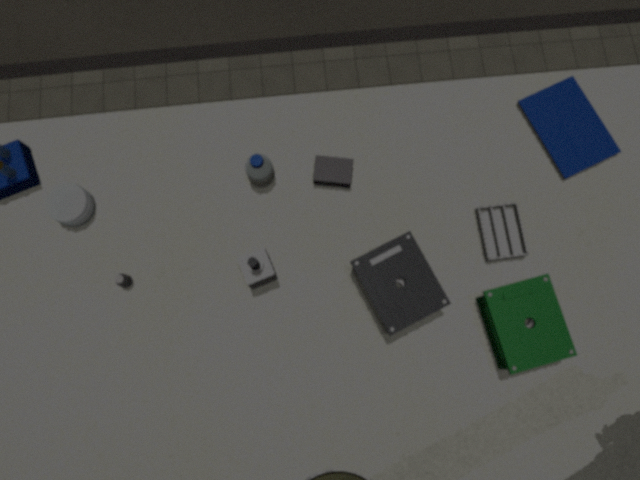

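View pics/scene0.png

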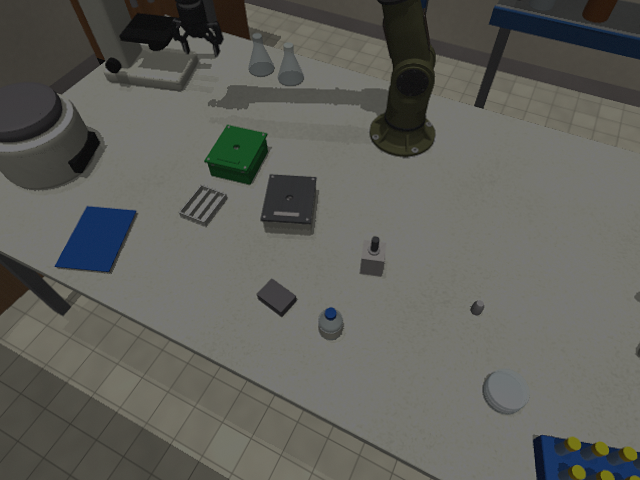

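The top view shows the dark stage with its hole at about (400,283), the tool block at (258,268) with the pin's handle top at (254,264), the bottle at (258,165) and a green decoy at (530,323). The scene view agrees: the stage is at (290,200) and the pin at (374,243).

```bash
cat > h.py <<'E'
from cell import *
import cv2, numpy as np
def cast(f,uv,z):
    """pixels -> world points on plane z"""
    uv=np.atleast_2d(np.float64(uv))
    K=np.array([[f["fx"],0,f["cx"]],[0,f["fy"],f["cy"]],[0,0,1]])
    r=cv2.undistortPoints(uv.reshape(-1,1,2),K,np.array([f["k1"],0,0,0,0.])).reshape(-1,2)
    R=cv2.Rodrigues(f["rvec"])[0]; d=np.c_[r,np.ones(len(r))]@R; c=-R.T@f["tvec"]
    return (c+d*((z-c[2])/d[:,2])[:,None])[:,:2]
E
python3 - <<'E'
from h import *
f=grab_frame("top"); g=cv2.cvtColor(f["pixels"],cv2.COLOR_BGR2GRAY); hsv=cv2.cvtColor(f["pixels"],cv2.COLOR_BGR2HSV)
m=((g<75)&(hsv[...,1]<90)).astype(np.uint8); m[:, :340]=0; m[:,455:]=0; m[:225]=0;m[345:]=0
m=cv2.morphologyEx(m,cv2.MORPH_OPEN,np.ones((3,3)))
c=max(cv2.findContours(m,0,2)[0],key=cv2.contourArea)
w=cast(f,c.reshape(-1,2),76); r=cv2.minAreaRect(w.astype(np.float32)); print("plate",r)
print("hole",cast(f,(400,283),76),"pin top",cast(f,(253.5,263.5),130))
print(cast(f,[(258,160),(258,268)],[100]), "origin cam",-cv2.Rodrigues(f["rvec"])[0].T@f["tvec"])
v=np.hstack([cv2.resize(g[240:295,225:290],None,fx=6,fy=6,interpolation=2),cv2.resize(g[258:313,370:435],None,fx=6,fy=6,interpolation=2)])
cv2.imwrite("pics/crop.png",v)
E
```

```text
plate ((463.11761474609375, -168.824462890625), (180.4823760986328, 153.74029541015625), 21.25189781188965)
hole [[ 468.67556741 -173.42375038]] pin top [[528.74576072 112.13164975]]
[[751.09964949  90.63359095]
 [524.20856224 107.53702476]] origin cam [ 355.1549161    -5.24072845 1092.20377355]
```

View pics/crop.png

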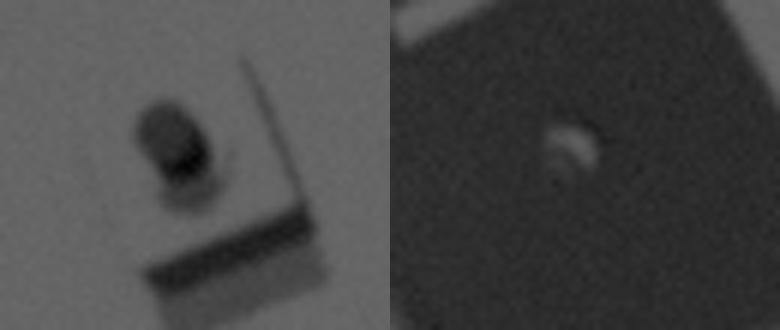

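The crop shows the handle's top at about (252,261) in the full image and the hole at about (400,283). Next I'll look at both closely with the wrist camera.

```bash
python3 - <<'E'
from h import *
ims=[]
for n,p in(("stage",(468,-172,380)),("pin",(480,110,380))):
    goto(p,[180,0,0]); pause(.3)
    f=grab_frame("wrist"); s=state(); ims.append(cv2.resize(f["pixels"],(400,300)))
    np.savez(f"pics/{n}.npz",**f); print(n,s["clock"],s["tcp_pos"],s["ee_rot"],s["joint_positions"],"cam",-cv2.Rodrigues(f["rvec"])[0].T@f["tvec"])
cv2.imwrite("pics/w.png",np.hstack(ims))
E
```

```text
stage 2.375 [ 467.96231575 -172.34246796  379.96630824] [-1.79992796e+02  2.47551143e-03 -3.62270568e-02] [ 43.92782265   1.97689561 -27.15010678 105.28324735   0.93688978
  72.96413145 -73.51923605] cam [ 546.96104081 -172.70989637  348.57086184]
pin 3.8167 [480.19271099 109.29162829 379.96272741] [-1.79998773e+02  3.06758841e-03 -7.71680950e-02] [  28.83242312    2.0886202   -45.18266505  105.55778734    1.54716299
   72.97816844 -106.86145008] cam [559.27050295 108.69791284 348.53458642]
```

View pics/w.png

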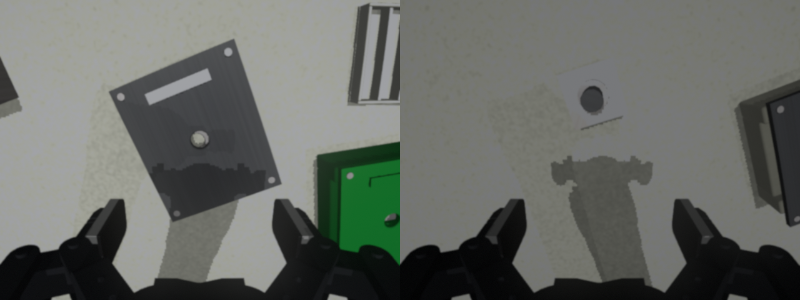

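The left wrist view shows the stage hole at about (318,222) at full scale. The right view shows the pin's handle top at about (307,157), inside its collar ring.

```bash
python3 - <<'E'
from h import *
f=dict(np.load("pics/stage.npz")); g=cv2.cvtColor(f["pixels"],cv2.COLOR_BGR2GRAY)
m=(g<110).astype(np.uint8); m[:,:150]=0;m[:,460:]=0;m[:50]=0;m[365:]=0
m=cv2.morphologyEx(m,cv2.MORPH_OPEN,np.ones((3,3)))
c=max(cv2.findContours(m,0,2)[0],key=cv2.contourArea); w=cast(f,c.reshape(-1,2),76)
print("plate",cv2.minAreaRect(w.astype(np.float32)))
roi=g[195:250,290:350]; b=(roi>110).astype(np.uint8)
c=max(cv2.findContours(b,0,2)[0],key=cv2.contourArea); c=cv2.convexHull(c)
w=cast(f,c.reshape(-1,2)+(290,195),76); print("hole",cv2.minEnclosingCircle(w.astype(np.float32)),cv2.boundingRect(c))
for dx,dy in((356,82),(192,155),(435,289),(282,341)):print(cast(f,(dx*1.0,dy),76))
a=cv2.resize(f["pixels"][195:250,290:350],None,fx=6,fy=6)
f=dict(np.load("pics/pin.npz")); g=cv2.cvtColor(f["pixels"],cv2.COLOR_BGR2GRAY)
print(np.median(g[140:170,300:315]))
roi=g[130:185,280:340]; b=(roi<75).astype(np.uint8)
c=max(cv2.findContours(b,0,2)[0],key=cv2.contourArea); print(cv2.boundingRect(c))
w=cast(f,c.reshape(-1,2)+(280,130),130);print("pin",cv2.minEnclosingCircle(w.astype(np.float32)),w.min(0),w.max(0))
d=f["range_z"]; print("range",np.median(d[150:165,300:315]),348.5-130)
cv2.imwrite("pics/c2.png",np.hstack([a,cv2.resize(f["pixels"][130:185,280:340],None,fx=6,fy=6)]))
E
```

```text
plate ((466.7445983886719, -174.76316833496094), (181.30897521972656, 140.56301879882812), 21.589679718017578)
hole ((475.12078857421875, -173.89418029785156), 8.81006145477295) (19, 15, 24, 21)
[[ 564.7957214  -195.95994973]]
[[519.83560709 -89.1152478 ]]
[[ 423.67582264 -257.43066507]]
[[ 380.59115542 -144.73206374]]
59.0
(9, 8, 36, 42)
pin ((535.26220703125, 114.70245361328125), 11.10108757019043) [524.56606432 105.95922044] [545.96266586 124.46570824]
range 215.6113 218.5
```

View pics/c2.png

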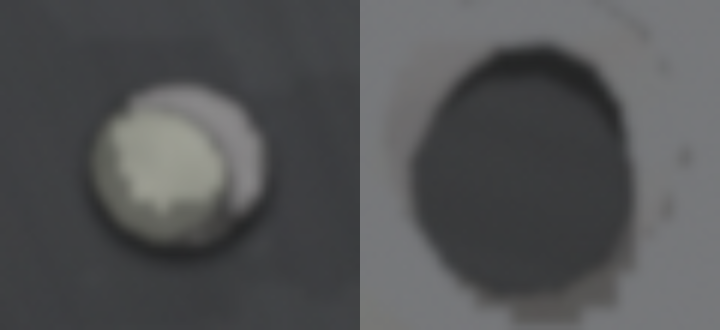

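```bash
python3 - <<'E'
from h import *
f=dict(np.load("pics/pin.npz")); c=lambda x,y,z,o:cast(f,(o[0]+x/6-.4,o[1]+y/6-.4),z).round(1)
o=(280,130);print("pin",c(162,186,130,o),"L/R",c(54,186,130,o),c(270,186,130,o),"T/B",c(162,78,130,o),c(162,295,130,o), f["fx"])
f=dict(np.load("pics/stage.npz"));o=(290,195)
print("hole",c(178,167,76,o),c(89,167,76,o),c(267,167,76,o),c(178,82,76,o),c(178,252,76,o))
for z in(58,44):print("bush R,T",z,c(227,180,z,o),c(155,108,z,o),"diag",c(205,140,z,o),c(205,235,z,o))
print(cast(f,[(366,82),(192,155),(435,289),(282,341)],76).mean(0))
E
```

```text
pin [[534.3 115.1]] L/R [[534.3 124.6]] [[534.3 105.7]] T/B [[543.6 115.1]] [[524.7 115.2]] 410.09827803621783
hole [[ 473.8 -173. ]] [[ 473.8 -162.8]] [[ 473.8 -183.2]] [[ 483.7 -173. ]] [[ 463.6 -173. ]]
bush R,T 58 [[ 467.3 -179. ]] [[ 476.3 -170.2]] diag [[ 472.3 -176.3]] [[ 460.3 -176.4]]
bush R,T 44 [[ 463.4 -179.3]] [[ 472.9 -170.1]] diag [[ 468.7 -176.5]] [[ 456.1 -176.5]]
[ 472.23255249 -173.37621354]
```

The wrist view also shows the bush's hole through the plate hole. Fitting its rim at z=58 puts its centre at about (465.8,-168.5), which is (-8,+4.5) from the plate hole. I'll use that as a starting guess and confirm it by feel. Now I'll grasp the pin.

```bash
cat >> h.py <<'E'
def show(t=""):
    s=state(); print(t,round(s["clock"],2),s["tcp_pos"].round(2),"F",s["contact_force"].round(1),"M",s["moment"].round(2),"w",round(s["width"],1),flush=True); return s
E
python3 - <<'E'
from h import *
goto([534.3,115.1,350],[180,0,0]); movel([534.3,115.1,263],120); show("at pin")
close(60); show("closed")
movel([534.3,115.1,267],30); show("up4"); 
movel([534.3,115.1,352],80); s=show("up"); print(s["ee_rot"])
f=grab_frame("scene"); cv2.imwrite("pics/s1.png",cv2.resize(f["pixels"][150:300,230:430],None,fx=3,fy=3))
E
```

```text
at pin 5.05 [534.61 115.31 263.88] F [ 0.5 -0.2 -0.1] M [0.06 0.05 0.03] w 85.1
closed 5.67 [534.44 115.16 263.28] F [-0.7 -0.1  2.2] M [-0.04  0.09 -0.02] w 17.4
up4 5.96 [534.23 115.04 266.93] F [-0.3 -0.2 -1.6] M [-0.    0.01 -0.03] w 17.8
up 7.17 [534.08 114.94 351.34] F [-0.2 -0.1 -1.4] M [ 0.04  0.01 -0.01] w 17.8
[ 1.79995008e+02  7.11972376e-02 -3.65002266e-03]
```

View pics/s1.png

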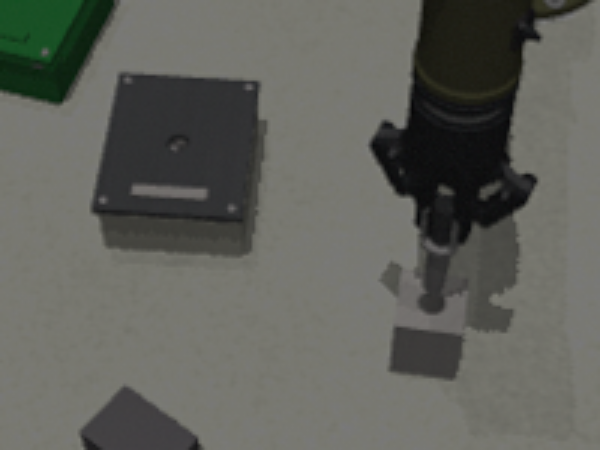

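The pin is in the grip and clear of the block, hanging straight (scene crop, pin tip near (432,300)). Next I'll enter the plate hole.

```bash
cat >> h.py <<'E'
OFF=255.3   # TCP height above the pin's point
def step(p,v=20):
    movel(list(p),v); return state()
E
python3 - <<'E'
from h import *
x,y=473.8,-173.0
goto([x,y,352],[180,0,0]); pause(.2); s0=show("above"); F0=s0["contact_force"]
for z in (82,78,75,72,69,66,63,61):
    s=step((x,y,z+OFF)); d=s["contact_force"]-F0; print(z,s["tcp_pos"].round(2),d.round(1))
    if abs(d).max()>8: print("stop"); break
print(s["clock"])
E
```

```text
above 8.56 [ 474.44 -171.48  352.06] F [ 0.4  1.6 -3.4] M [-0.02 -0.05  0.04] w 17.9
82 [ 473.84 -173.03  337.39] [-0.7 -1.9  3. ]
78 [ 473.7  -173.    333.11] [-0.3 -0.7  2.5]
75 [ 473.73 -173.    330.12] [-0.3 -1.4  2. ]
72 [ 473.73 -172.97  327.14] [-0.7 -1.4  2.4]
69 [ 473.72 -172.98  324.11] [-0.  -2.1  1.7]
66 [ 473.74 -172.96  321.11] [-1.4 -1.6  2.5]
63 [ 473.72 -172.98  318.12] [-0.2 -2.   1.7]
61 [ 473.75 -172.97  316.16] [-0.2 -1.6  2.7]
11.5417
```

```bash
python3 - <<'E'
from h import *
a=np.array([473.8,-173.0]); b=np.array([465.8,-168.5])
for t in np.linspace(0,1,6)[1:]:
    p=a+(b-a)*t; s=step((*p,61+OFF)); print(p.round(1),s["tcp_pos"].round(2),s["contact_force"].round(1))
for z in (59.5,58.5,57.5,56.5,55.5,54.5,53.5,52):
    s=step((*b,z+OFF)); F=s["contact_force"]; print(z,s["tcp_pos"].round(2),F.round(1),s["moment"].round(2))
    if F[2]>8 or np.hypot(*F[:2])>14: print("stop"); break
print(s["clock"])
E
```

```text
[ 472.2 -172.1] [ 472.11 -172.01  316.33] [-0.4 -0.6 -1.4]
[ 470.6 -171.2] [ 470.66 -171.26  316.48] [ 0.3 -0.4 -1.6]
[ 469.  -170.3] [ 469.42 -170.66  316.75] [ 2.6 -2.3 -0.8]
[ 467.4 -169.4] [ 467.86 -169.38  316.81] [ 2.9 -2.6 -0.3]
[ 465.8 -168.5] [ 466.03 -168.42  316.57] [ 4.2 -1.7 -0.1]
59.5 [ 465.82 -168.5   314.68] [ 4.7 -2.3 -0.7] [-0.5  -1.13  0.02]
58.5 [ 465.76 -168.46  313.62] [ 3.9 -1.8 -0.8] [-0.48 -1.14 -0.05]
57.5 [ 465.74 -168.47  312.64] [ 4.6 -1.7 -1.4] [-0.48 -1.11 -0.05]
56.5 [ 465.74 -168.48  311.65] [ 3.9 -1.5 -1.5] [-0.49 -1.12  0.03]
55.5 [ 465.78 -168.51  310.71] [ 3.4 -2.4 -0.3] [-0.5  -1.09  0.01]
54.5 [ 465.79 -168.5   309.73] [ 4.1 -1.7 -1. ] [-0.47 -1.15  0.04]
53.5 [ 465.78 -168.5   308.73] [ 3.9 -1.8 -0.7] [-0.47 -1.11  0.03]
52 [ 465.73 -168.5   307.13] [ 4.  -1.5 -1. ] [-0.44 -1.07 -0.  ]
14.7917
```

The point has entered the bush (z=52, no vertical force, only about 4 N of plate drag). I'll ease it down, yielding sideways.

```bash
cat > down.py <<'E'
from h import *
import sys
x,y,z,zend,dz=map(float,sys.argv[1:6]); p=np.array([x,y])
while z>zend:
    z-=dz; s=step((*p,z+OFF),20); F=s["contact_force"]; L=np.hypot(*F[:2])
    print(round(z,1),p.round(2),s["tcp_pos"].round(2),F.round(1),s["moment"].round(2))
    if F[2]>12 or L>25: print("stop"); break
    if L>5: p=p+0.06*F[:2]*(L-5)/L
print(s["clock"],s["width"])
E
python3 down.py 465.8 -168.5 52 26 1
```

```text
51.0 [ 465.8 -168.5] [ 465.77 -168.53  306.21] [ 3.5 -1.3 -2. ] [-0.47 -1.11  0.01]
50.0 [ 465.8 -168.5] [ 465.78 -168.51  305.22] [ 3.7 -1.6 -1.6] [-0.49 -1.09  0.04]
49.0 [ 465.8 -168.5] [ 465.77 -168.52  304.22] [ 3.3 -1.7 -1. ] [-0.45 -1.1   0.04]
48.0 [ 465.8 -168.5] [ 465.76 -168.52  303.22] [ 5.  -0.8 -1. ] [-0.49 -1.1   0.01]
47.0 [ 465.8 -168.5] [ 465.77 -168.5   302.2 ] [ 3.2 -1.1 -1.6] [-0.47 -1.09 -0.03]
46.0 [ 465.8 -168.5] [ 465.77 -168.5   301.19] [ 3.2 -2.1 -1.3] [-0.49 -1.1   0.01]
45.0 [ 465.8 -168.5] [ 465.78 -168.49  300.2 ] [ 4.3 -1.4 -2. ] [-0.46 -1.11  0.03]
44.0 [ 465.8 -168.5] [ 465.79 -168.5   299.22] [ 3.5 -1.8 -1.9] [-0.47 -1.09  0.  ]
43.0 [ 465.8 -168.5] [ 465.78 -168.48  298.2 ] [ 5.1 -2.8 -1.3] [-0.41 -1.07  0.  ]
42.0 [ 465.84 -168.52] [ 465.81 -168.52  297.2 ] [ 4.8 -1.6 -1.4] [-0.47 -1.03  0.01]
41.0 [ 465.85 -168.52] [ 465.83 -168.53  296.22] [ 3.4 -2.  -1. ] [-0.41 -1.09 -0.04]
40.0 [ 465.85 -168.52] [ 465.81 -168.53  295.2 ] [ 3.1 -1.9 -1.3] [-0.47 -1.06  0.06]
39.0 [ 465.85 -168.52] [ 465.84 -168.51  294.23] [ 3.2 -2.5 -0.6] [-0.44 -1.07  0.05]

[... 444 characters left out ...]
-168.52] [ 465.84 -168.52  288.2 ] [ 3.5 -2.4 -0.6] [-0.45 -0.98 -0.03]
32.0 [ 465.85 -168.52] [ 465.85 -168.51  287.23] [ 3.5 -0.3 -1.6] [-0.41 -1.   -0.01]
31.0 [ 465.85 -168.52] [ 465.81 -168.53  286.18] [ 3.1 -1.1 -1.2] [-0.48 -0.99  0.04]
30.0 [ 465.85 -168.52] [ 465.82 -168.53  285.2 ] [ 3.8 -2.  -2.4] [-0.41 -0.98 -0.01]
29.0 [ 465.85 -168.52] [ 465.83 -168.52  284.21] [ 2.9 -0.9 -1.3] [-0.44 -1.01 -0.  ]
28.0 [ 465.85 -168.52] [ 465.83 -168.53  283.22] [ 4.3 -1.5 -1.5] [-0.41 -0.98  0.01]
27.0 [ 465.85 -168.52] [ 465.83 -168.53  282.2 ] [ 3.9 -1.6 -1.9] [-0.41 -1.02 -0.06]
26.0 [ 465.85 -168.52] [ 465.84 -168.52  281.21] [ 3.8 -2.3 -2.4] [-0.35 -1.    0.03]
21.2917 17.529692948987357
```

```bash
sed -i 's/F\[2\]>12/F[2]>9/; s/L>25/L>20/' down.py; python3 down.py 465.85 -168.52 26 8.5 0.7
```

```text
25.3 [ 465.85 -168.52] [ 465.84 -168.53  280.55] [ 3.4 -2.3 -1.8] [-0.41 -0.94  0.02]
24.6 [ 465.85 -168.52] [ 465.84 -168.54  279.86] [ 3.8 -1.4 -0. ] [-0.46 -0.94  0.02]
23.9 [ 465.85 -168.52] [ 465.84 -168.56  279.16] [ 3.6 -1.  -2.3] [-0.38 -0.97 -0.02]
23.2 [ 465.85 -168.52] [ 465.83 -168.52  278.42] [ 3.5 -1.7 -1.5] [-0.43 -0.92 -0.03]
22.5 [ 465.85 -168.52] [ 465.85 -168.53  277.73] [ 3.7 -1.  -1. ] [-0.43 -0.99 -0.03]
21.8 [ 465.85 -168.52] [ 465.82 -168.52  277.03] [ 4.3 -2.  -1.3] [-0.46 -0.94  0.05]
21.1 [ 465.85 -168.52] [ 465.82 -168.56  276.34] [ 3.5 -2.  -0.5] [-0.36 -0.94 -0.02]
20.4 [ 465.85 -168.52] [ 465.81 -168.57  275.62] [ 2.7 -1.1 -1.3] [-0.45 -0.89  0.03]
19.7 [ 465.85 -168.52] [ 465.79 -168.55  274.91] [ 2.9 -1.5 -0.8] [-0.48 -0.84  0.01]
19.0 [ 465.85 -168.52] [ 465.8  -168.52  274.24] [ 3.5 -1.1 -2. ] [-0.44 -0.82 -0.03]
18.3 [ 465.85 -168.52] [ 465.81 -168.53  273.52] [ 3.  -2.9 -0.7] [-0.5  -0.79  0.01]
17.6 [ 465.85 -168.52] [ 465.8  -168.54  272.81] [ 3.2 -1.9 -1.4] [-0.45 -0.79 -0.01]
16.9 [ 465.85 -168.52] [ 465.81 -168.52  272.11] [ 2.8 -2.6 -1.3] [-
[... 458 characters left out ...]
.85 -168.52] [ 465.83 -168.51  267.92] [ 1.9 -1.8 -1.2] [-0.55 -0.65  0.02]
12.0 [ 465.85 -168.52] [ 465.81 -168.55  267.24] [ 2.3 -1.  -1. ] [-0.49 -0.65 -0.03]
11.3 [ 465.85 -168.52] [ 465.82 -168.53  266.51] [ 2.2 -2.5 -1.9] [-0.5  -0.69 -0.01]
10.6 [ 465.85 -168.52] [ 465.82 -168.55  265.83] [ 2.6 -1.7 -1.5] [-0.53 -0.61 -0.01]
9.9 [ 465.85 -168.52] [ 465.83 -168.54  265.14] [ 3.  -2.3  0. ] [-0.53 -0.6  -0.  ]
9.2 [ 465.85 -168.52] [ 465.82 -168.54  264.43] [ 3.2 -1.7 -1.7] [-0.49 -0.57 -0.  ]
8.5 [ 465.85 -168.52] [ 465.86 -168.54  263.75] [ 0.7 -2.5 -0.8] [-0.52 -0.64 -0.01]
7.8 [ 465.85 -168.52] [ 465.83 -168.5   263.02] [ 2.3 -2.2 -1.6] [-0.52 -0.59 -0.03]
27.7917 17.636541404719246
```

Nearly there. I'll finish in 0.3 mm steps until the collar touches.

```bash
python3 down.py 465.85 -168.52 7.8 3.5 0.3
```

```text
7.5 [ 465.85 -168.52] [ 465.86 -168.49  262.79] [ 2.7 -2.9 -1.3] [-0.52 -0.58 -0.01]
7.2 [ 465.85 -168.52] [ 465.85 -168.51  262.51] [ 2.3 -1.2 -1.4] [-0.51 -0.55 -0.03]
6.9 [ 465.85 -168.52] [ 465.85 -168.51  262.19] [ 2.7 -2.3 -0.7] [-0.52 -0.55 -0.03]
6.6 [ 465.85 -168.52] [ 465.84 -168.54  261.87] [ 2.2 -3.1 -0. ] [-0.52 -0.52  0.01]
6.3 [ 465.85 -168.52] [ 465.83 -168.5   261.56] [ 2.3 -2.5  0.2] [-0.54 -0.55  0.  ]
6.0 [ 465.85 -168.52] [ 465.86 -168.54  261.27] [ 2.7 -1.4  0.2] [-0.47 -0.52 -0.02]
5.7 [ 465.85 -168.52] [ 465.91 -168.5   261.23] [ 0.7 -2.1  2.4] [-0.39 -0.34  0.  ]
5.4 [ 465.85 -168.52] [ 465.96 -168.48  261.2 ] [ 0.7 -0.8  4.6] [-0.32 -0.09  0.06]
5.1 [ 465.85 -168.52] [ 465.98 -168.47  261.16] [ 0.  -1.6  7.2] [-0.23  0.06 -0.02]
4.8 [ 465.85 -168.52] [ 466.01 -168.47  261.14] [-0.7 -0.8  9.2] [-0.23  0.24  0.01]
stop
30.2917 17.671876101668175
```

The collar met the plate at z≈5.9 as expected, and the force then rose to about 10 N. I'll ease off slightly, release, retreat and check.

```bash
python3 - <<'E'
from h import *
step((465.95,-168.5,5.2+OFF),10); show("eased")
open_jaws(); pause(.2); show("open")
movel([465.95,-168.5,380],80); pause(.3); show("up")
movel([415,-160,380],150); pause(.3)
f=grab_frame("wrist"); np.savez("pics/end.npz",**f); p=f["pixels"]
t=grab_frame("scene"); 
cv2.imwrite("pics/end.png",np.hstack([cv2.resize(p,(400,300)),cv2.resize(t["pixels"][150:255,220:360],(400,300),interpolation=2)]))
E
```

```text
eased 30.54 [ 466.02 -168.46  261.17] F [-0.6 -2.   6.7] M [-0.26  0.11  0.04] w 17.3
open 31.41 [ 465.95 -168.53  260.51] F [-0.   0.6 -0.6] M [-0.01 -0.01 -0.04] w 85.2
up 33.35 [ 465.91 -168.49  379.82] F [ 0.3  0.1 -0.6] M [ 0.    0.01 -0.01] w 85.4
```

View pics/end.png

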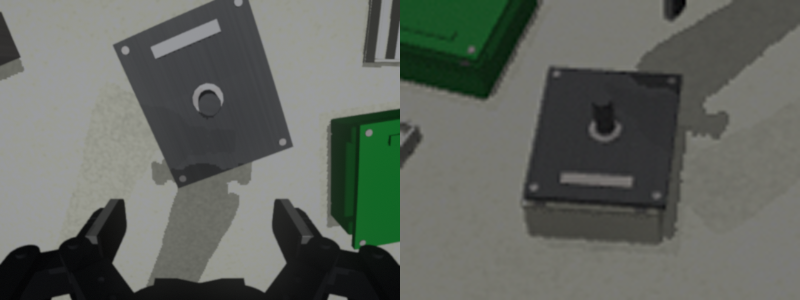

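The pictures show the pin upright in the stage, at about (208,100) in the left view, with its collar down on the plate and the gripper clear. I'll check the heights from the range image and hand in.

```bash
python3 - <<'E'
from h import *
f=dict(np.load("pics/end.npz")); R=cv2.Rodrigues(f["rvec"])[0]; cz=(-R.T@f["tvec"])[2]; r=f["range_z"]
md=lambda u,v:round(float(cz-np.median(r[v-2:v+3,u-2:u+3])),1)
print("plate",md(280,160),md(400,180),"collar",md(331,138),md(314,160),md(350,148),"handle top",md(335,168))
sign_off()
E
```

```text
plate 79.3 75.1 collar 89.0 85.1 87.3 handle top 129.0
the job is handed in; nothing more can be done
```

The pin is in the stage and released, and I handed the job in at about 34 s of the 72 s allowed.

- **Insertion:** I drew the pin out of its block and entered the plate hole without touching it. I then pushed the plates about 9 mm toward the bush and eased the pin down. The bush hole had shown through the plate hole in the wrist camera, and the pin went into it first time.
- **Forces:** the wrist read about 5 N sideways at most. At the end I pressed with about 9 N, then eased off to about 7 N before letting go. These are wrist readings taken between steps, so they would miss a short peak and any squeeze inside the stage. The 60 N limit on the pin's contact forces was not measured directly.
- **Collar seating:** contact came with the point at about 5.9 mm (6 mm expected), and the force then rose with almost no further travel.
- **Last checks:** the final pictures show the pin upright, the gripper open and clear, and the nearby bystanders in view in place. The last range readings:

| Point | Measured (mm) | Expected (mm) |
|---|---|---|
| Handle top | 129.0 | 128 |
| Plate | 75–79 | 76 |
| Collar top | 85–89 | 82 |

The collar-top readings are 3–7 mm high and disagree with the contact height and the handle-top reading. I put that down to range noise and pixels mixed with the handle's edge, but I did not recheck it.

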